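Mark the copper coupon with the automatic punch

ROBOT

A 6-joint arm with a two-finger parallel gripper is mounted at the origin on the work surface. World frame = base frame: x ahead of the robot, y to its left, z up, the work surface at z = 0. Lengths are in mm, angles in rad, forces in N, time in s.
With the tool pointing down it reaches from about 350 to 725 mm from the base axis. Payload 4.3 kg.
Tool frame: the origin (TCP) lies at the very end of the fingers, on their centre line; the grasp point (between the pads) lies 19 mm behind it; z points along the fingers, y is the line along which they close (so a half turn about z gives the same grasp; the last joint's range is limited). The gripper opens to 85 mm and grips with 20 to 120 N. Pads are 22 mm wide; open, the fingers measure 114 mm over their backs; the gripper's body (76 mm by 85 mm) begins 54 mm behind the grasp point. The pads swing forward as they close: fully open they stand 13 mm farther back than shut.
Start: joints at [1.127, 0.377, 0.081, 1.274, 0, 1.46], TCP at [188.399, 543.298, 231.329] pointing down, gripper open.
Joint ranges: [-2.72, 2.72], [-0.84, 1.66], [-1.02, 1.22], [-1.77, 2.12], [-1.37, 1.28], [-3.14, 3.14]. Speed limits (rad/s): [2.57, 2.57, 3.14, 3.14, 3.14, 3.14].

INTERFACE

Orientations are given as a 3x3 rotation matrix whose columns are the frame's x, y, z axes.
In Python, from cell import arm gives the robot as it stands.
- The arm moves only by the tool arm_command, never from a script. Its argument "targets" is one flat list of numbers, 6 for each row, row after row: the shift along the tool's x, y, z in cm, then the turn, a rotation vector about the tool's x, y, z in degrees. In form: [x, y, z, rx, ry, rz, x, y, z, rx, ry, rz, ...]. A call has 1 to 12 rows; each row shifts and turns the commanded pose from where the row before left it, along the tool's axes as they then stand; what a row does not reach is not made up. A row lasts 1/10 s, in which the tool goes at most 50 mm and 8.59 degrees, less where a joint would pass 70% of its speed; a pose out of reach is approached as far as the arm can. A call is refused whole if a number of a shift passes 5 or a number of a turn 8.59, either way. A call with a gripper value outside its range is refused whole. "claw" is the closure, from -1 (fully open) to 1 (shut), so that 0 is half open, set as the call begins (left out, the last holds). The fingers move at their own pace and stop on an object; "squeeze" is the grip in N (left out, the last holds). Time passes only in rows, so rows that do not move let the fingers close. It gives the time, the measured TCP pose, the force, the opening and the grip force at its end, in the units of the state.
- arm.sense(): the state, without advancing time (a new reading comes with each control period).
- arm.capture(name): name is "scene" or "side" or "wrist"; returns the picture (480x640x3 uint8, blue, green, red); there is no depth.
- arm.calibration(name): a dict with "mtx" (3x3 intrinsics, pixels), "cam_to_world" (4x4, takes a point from camera to world coordinates). Camera axes: x right, y down, z forward; pixel columns grow to the right and rows downward; lengths in mm; the calibration is good to about 2 mm. A picture is of the moment at which its call begins: read the wrist's pose just before it. calibration takes no time and is no camera call; for the wrist camera it gives the pose at the moment of the call.
- arm.close_job(): hands the job in; it is judged then, once.
The state is a dict: "t": time; "joint_pos": joint angles; "joint_vel": joint speeds; "joint_torque": joint torques, N m; "tcp_pos": TCP position; "ee_rot": TCP orientation; "contact_force": force on the tool from outside, world axes, zero at the start; "torque": the same for the moment, N m; "grip_width": finger opening in mm; "grasp_force": force on a finger pad.
Only numpy, scipy, OpenCV 4.12 (cv2) and the standard library are available. Lean on these libraries where they do the work, as an engineer would, in place of code of your own. Each camera call takes 0.05 s, during which the arm holds its last target. There are 200 camera calls.

TASK

Take the red automatic punch, stand it on the middle of the copper coupon and press it straight down until its spring trips with a snap and the barrel stays down. Do not fire it anywhere else. Let go and leave the punch standing upright there.

Things in the scene. Friction and masses are not known exactly. Their poses are not given: they have to be found in the camera images.
- punch_grip (a point): Grasp point on the axis of its upright RED round barrel (28 mm diameter, 90 mm long, a black band near each end, a 24 mm wide, 10 mm high steel cap on top). The point is 80 mm above the foot's underside while armed, 46 mm below the cap's top; z points up the barrel. Pushing the barrel (or cap) down while the foot stands on something fires it. The black loupe standing near is not the punch.
- punch_foot (a point): Centre of the underside of the punch's round steel foot (44 mm diameter, 14 mm high, flat below), joined by a thin brass stem to the red barrel, whose lower end is 26 mm above this point while armed. The punch is 126 mm tall, about 320 g, and stands upright by itself on the bench. z points up along the punch.
- punch_barrel (a joint): How far the red barrel is pressed down over its foot, in m: 0 armed (as at the start), 0.010 fully down. The spring resists with about 6 N at first, about 12 N at most near 3 mm; past 8 mm it snaps over and pulls the barrel down to the stop at 10 mm, where it stays by itself (fired).
- copper_top (a point): Centre of the top face of the copper coupon: a red-brown metal disc, 64 mm diameter, its top 30 mm above the bench, in a fixed grey square holder 84 mm wide and 12 mm high. z points up. Two like holders, with a bright aluminium and a dark steel disc, stand beside it in varying order: not to be used.

How it is judged (in metres and radians):
On the way, in this order (a step that is already met when the one before it is completed fails the run):
1. the punch, still armed, has its foot on the copper coupon, upright (horizontal distance between punch_foot and copper_top below 0.018 m and z of punch_foot in the frame of copper_top below 0.003 m and angle between punch_foot's own z axis and vertical below 0.2 rad and value of joint punch_barrel below 0.007 m), for 0.02 s.
2. it is pressed there until it trips (horizontal distance between punch_foot and copper_top below 0.018 m and z of punch_foot in the frame of copper_top below 0.003 m and angle between punch_foot's own z axis and vertical below 0.2 rad and value of joint punch_barrel above 0.0085 m), for 0.1 s.
At the end, for the whole second after the job is handed in: The fired punch (barrel down by more than 8.5 mm) stands by itself on the copper coupon, its foot's centre within 18 mm of the coupon's centre, foot within 3 mm of the top face in height, upright within 10 degrees (horizontal distance between punch_foot and copper_top below 0.018 m and z of punch_foot in the frame of copper_top between -0.003 and 0.003 m and angle between punch_foot's own z axis and vertical below 0.18 rad and value of joint punch_barrel above 0.0085 m); the robot touches nothing.
It fails at once if the punch is fired away from the copper coupon (value of joint punch_barrel above 0.0085 m and horizontal distance between punch_foot and copper_top above 0.04 m).
It also fails if it takes over 40 s, if anything falls off the work surface, if the arm or the gripper's body presses on something with over 40 N, if the wrist force passes 120 N, or if a joint passes its speed limit or range.

## Working session

There is one attempt and no reset: what is moved stays moved. The work goes in short steps, Python scripts to look and compute and a tool call to move; the robot and the scene stay as the last step left them, time stands still between calls to the robot, and variables do not carry over. Pictures are saved under pics/ and viewed, at most 10 in all, crops included, and the job is handed in when it is done.

Besides the shell and the picture viewer there is one more tool, called by a JSON object that holds its "fn" and its "kwargs". arm_command: Moves the arm, as the interface text tells. Its arguments: {"type":"object","properties":{"targets":{"type":"array"},"claw":{"type":"number"},"squeeze":{"type":"number"}},"required":["targets"]}

```bash
mkdir -p pics; ls; python3 - <<'E'
from cell import arm
import cv2
s=arm.sense();print(s['t'],s['tcp_pos'],s['ee_rot'],s['grip_width'])
for n in("scene","side"):
    cv2.imwrite(f"pics/{n}0.png",arm.capture(n));c=arm.calibration(n);print(n,c['mtx'],c['cam_to_world'])
E
```

```text
pics
0.0 [188.10293758 542.68748296 230.3823884 ] [[-9.44811892e-01  3.27612212e-01 -8.52723319e-04]
 [ 3.27613250e-01  9.44810209e-01 -1.79624078e-03]
 [ 2.17191282e-04 -1.97647311e-03 -9.99998023e-01]] 85.2103273719583
scene [[462.48082546   0.         324.49720479]
 [  0.         462.48082546 244.60771131]
 [  0.           0.           1.        ]] [[-7.92498766e-02  5.70685822e-01 -8.17335396e-01  1.10610009e+03]
 [ 9.96790592e-01  5.46711328e-02 -5.84772069e-02  4.10247563e+01]
 [ 1.13125391e-02 -8.19346545e-01 -5.73186938e-01  4.85912104e+02]
 [ 0.00000000e+00  0.00000000e+00  0.00000000e+00  1.00000000e+00]]
side [[582.56038443   0.         321.37194091]
 [  0.         582.56038443 231.19592726]
 [  0.           0.           1.        ]] [[ 9.07141411e-01 -2.93163356e-01  3.01910097e-01  2.22104487e+02]
 [-4.20824775e-01 -6.33625839e-01  6.49172400e-01 -6.03385255e+02]
 [ 9.84478811e-04 -7.15942416e-01 -6.98158641e-01  7.43897028e+02]
 [ 0.00000000e+00  0.00000000e+00  0.00000000e+00  1.00000000e+00]]
```

View pics/scene0.png

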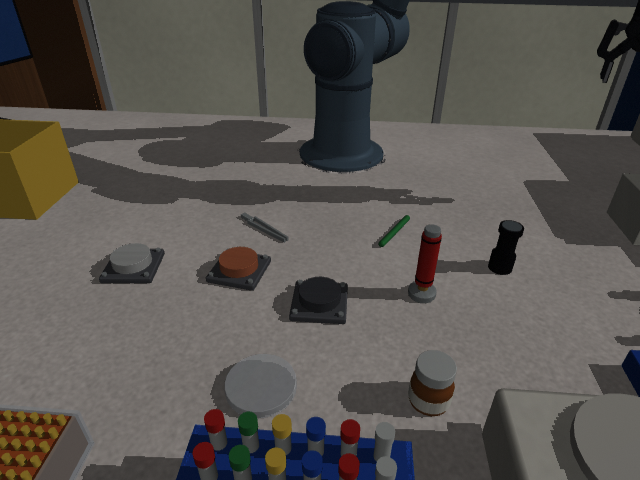

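View pics/side0.png

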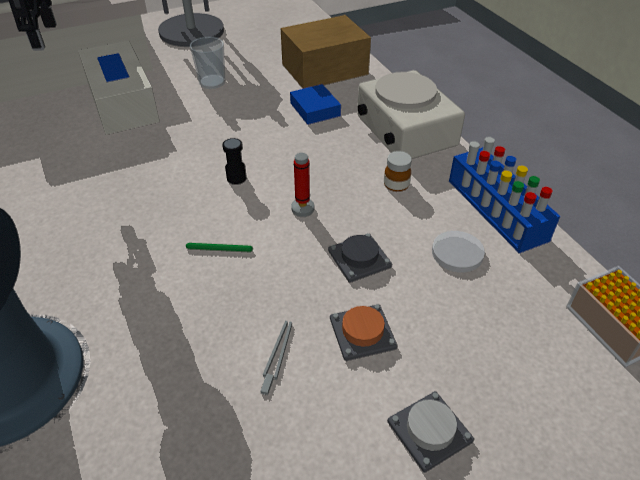

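The scene view shows the punch at cols 412-440, rows 226-300, and the copper disc at about (239,262). In the side view the punch is at (302,153-215) and the copper disc at (363,326). The black loupe stands apart from the punch in both views.

```bash
cat > h.py <<'E'
import numpy as np, cv2
from cell import arm
def rays(cal,px):
    px=np.atleast_2d(np.asarray(px,float));K=cal['mtx'];T=np.array(cal['cam_to_world'])
    d=np.c_[px,np.ones(len(px))]@np.linalg.inv(K).T@T[:3,:3].T
    return T[:3,3],d/np.linalg.norm(d,axis=1)[:,None]
def plane(cal,px,z):
    o,d=rays(cal,px);return (o+d*((z-o[2])/d[:,2])[:,None])[:,:2]
def cross(c1,p1,c2,p2):
    (o1,d1),(o2,d2)=rays(c1,p1),rays(c2,p2);d1=d1[0];d2=d2[0]
    t=np.linalg.lstsq(np.c_[d1,-d2],o2-o1,rcond=None)[0]
    a,b=o1+t[0]*d1,o2+t[1]*d2;return (a+b)/2,np.linalg.norm(a-b)
def blob(img,lo,hi,roi):
    x0,y0,x1,y1=roi;h=cv2.cvtColor(img,cv2.COLOR_BGR2HSV)
    h[...,0]=(h[...,0].astype(int)+90)%180   # red sits at hue 90
    m=cv2.inRange(h,lo,hi);k=np.zeros_like(m);k[y0:y1,x0:x1]=m[y0:y1,x0:x1]
    c=max(cv2.findContours(k,cv2.RETR_EXTERNAL,cv2.CHAIN_APPROX_NONE)[0],key=cv2.contourArea)
    return c[:,0,:]
def disc(cal,c,z,r):
    "centre of a disc top from its side edges and far edge"
    p=plane(cal,c,z);o=np.array(cal['cam_to_world'])[:2,3];u=p.mean(0)-o;u/=np.linalg.norm(u);v=np.array([-u[1],u[0]])
    a,b=p@u,p@v;return u*(a.max()-r)+v*(b.max()+b.min())/2,b.max()-b.min()
E
python3 - <<'E'
from h import *
I={n:cv2.imread(f"pics/{n}0.png") for n in("scene","side")};C={n:arm.calibration(n) for n in I}
R={'scene':((200,235,280,285),(400,220,450,310)),'side':((335,300,392,350),(285,145,320,225))}
P={}
for n in I:
    c=blob(I[n],(90,100,60),(108,255,255),R[n][0]);print(n,'copper',cv2.boundingRect(c),disc(C[n],c,30,32))
    c=blob(I[n],(84,150,60),(96,255,255),R[n][1]);(p,wh,a)=cv2.minAreaRect(c);print('red',p,wh,a,cv2.boundingRect(c),plane(C[n],p,71));P[n]=p
print(cross(C['scene'],P['scene'],C['side'],P['side']))
E
```

```text
scene copper (219, 247, 39, 31) (array([ 506.9670189 , -144.34038274]), np.float64(61.98142645450224))
red (431.5320129394531, 261.323974609375) (9.74925708770752, 41.05421447753906) 10.30484676361084 (424, 242, 17, 40) [[542.64969977 161.44533853]]
side copper (342, 306, 43, 41) (array([ 504.69992891, -145.50423071]), np.float64(63.27451433075652))
red (301.0, 183.0) (32.0, 14.0) 90.0 (294, 167, 15, 33) [[532.18344816 150.96645095]]
(array([535.39614421, 161.73396505,  63.91532666]), np.float64(3.991568241402257))
```

{"fn": "arm_command", "kwargs": {"targets": [-4.1, -2.25, 0, 0, 0, 0, -4.1, -2.25, 0, 0, 0, 0, -4.1, -2.25, 0, 0, 0, 0, -4.1, -2.25, 0, 0, 0, 0, -4.1, -2.25, 0, 0, 0, 0, -4.1, -2.25, 0, 0, 0, 0, -4.1, -2.25, 0, 0, 0, 0, -4.1, -2.25, 0, 0, 0, 0, -4.1, -2.25, 0, 0, 0, 0, -4.1, -2.25, 0, 0, 0, 0, -4.1, -2.25, 0, 0, 0, 0, 0, 0, 0, 0, 0, 0], "claw": -1}}

```text
t: 1.3
tcp_pos: [536.6, 157.4, 230.4]
ee_rot: [[-0.943, 0.334, 0.001], [0.334, 0.943, -0.002], [-0.001, -0.001, -1.0]]
contact_force: [0.1, 0.9, -0.5]
grip_width: 85.3
grasp_force: 0.0
```

```bash
python3 - <<'E'
from h import *
s=arm.sense();print(s['t'],s['tcp_pos'],s['ee_rot'])
c=arm.calibration("wrist");print(c)
cv2.imwrite("pics/w1.png",arm.capture("wrist"))
E
```

```text
1.3 [536.6475125  157.41581416 230.4063732 ] [[-9.42581292e-01  3.33975502e-01  9.34048485e-04]
 [ 3.33973737e-01  9.42580931e-01 -1.65269390e-03]
 [-1.43237557e-03 -1.24585069e-03 -9.99998198e-01]]
{'mtx': array([[330.51175341,   0.        , 319.87319956],
       [  0.        , 330.51175341, 241.37575304],
       [  0.        ,   0.        ,   1.        ]]), 'cam_to_world': array([[ 3.33769610e-01,  9.06603479e-01,  2.58201432e-01,
         4.70093551e+02],
       [ 9.42654664e-01, -3.20953579e-01, -9.16023131e-02,
         1.80492596e+02],
       [-1.76302068e-04,  2.73968852e-01, -9.61738549e-01,
         3.74115462e+02],
       [ 0.00000000e+00,  0.00000000e+00,  0.00000000e+00,
         1.00000000e+00]])}
```

View pics/w1.png

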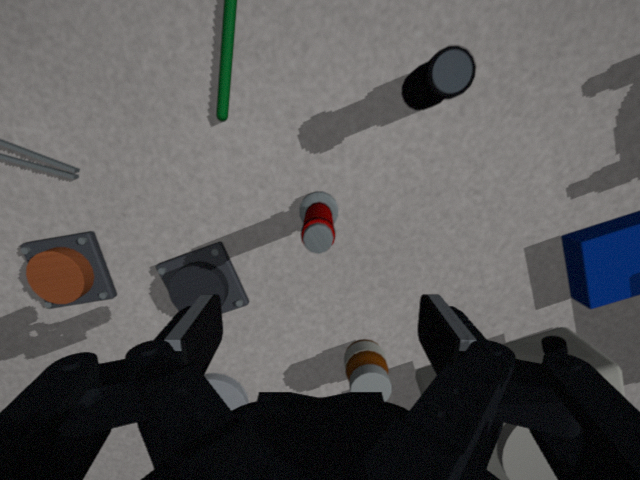

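The wrist view shows the punch cap at (318,237), its foot at (318,207), the loupe top at (452,71), copper at (60,276) and the dark steel holder at (203,280).

```bash
python3 - <<'E'
from h import *
c=arm.calibration("wrist");im=cv2.imread("pics/w1.png")
h=cv2.cvtColor(im,cv2.COLOR_BGR2HSV)
m=cv2.inRange(h,(0,0,90),(180,60,255))
c1=blob(im,(84,150,40),(96,255,255),(290,180,350,260));print('red',cv2.boundingRect(c1),cv2.minAreaRect(c1))
e=cv2.Canny(cv2.cvtColor(im,cv2.COLOR_BGR2GRAY),60,140)[185:265,290:350]
print(im[237,300:340].mean(1).astype(int),im[215:260,318].mean(1).astype(int))
print('cap',plane(c,(318.5,237),126),'foot ',plane(c,(318.5,207),14),'steel',plane(c,(203,287),12),'loupe',plane(c,(452,71),90),plane(c,(420,95),0),'jar',plane(c,(370,382),70))
d=blob(im,(90,100,40),(108,255,255),(10,235,110,310));print('copper',cv2.boundingRect(d),disc(c,d,30,32))
E
```

```text
red (302, 203, 33, 35) ((318.0, 220.0), (34.0, 32.0), 90.0)
[114  71  38  59  81  91  92  89  92  92  96  95  96  96  98  93  94  96
  93 100  95  94  95  93  97 100  96  96  98 100 101 102  91  74  60 105
 129 132 132 130] [ 28  25  24  23  31  39  42  58  58  74  93 100 100  95  97  94  94  93
  95  96  94  98  93  96  94  95  90  94  96  95  93  95  96  95  94  91
  90  88 107 121 128 129 130 129 129]
cap [[530.83487686 159.30558017]] foot  [[526.80618365 160.33339671]] steel [[571.95965577  -0.75031477]] loupe [[447.99756952 298.90282417]] [[452.77191442 299.01822548]] jar [[717.47840341 152.63992038]]
copper (26, 247, 68, 57) (array([ 501.92448331, -142.45594374]), np.float64(63.2882542775738))
```

{"fn": "arm_command", "kwargs": {"targets": [0.25, 0, 4, 0, 0, 0, 0.25, 0, 4, 0, 0, 0, 0, 0, 0, 0, 0, 0]}}

```text
t: 1.65
tcp_pos: [521.9, 163.4, 145.4]
ee_rot: [[-0.945, 0.326, -0.013], [0.326, 0.945, -0.002], [0.012, -0.006, -1.0]]
contact_force: [-0.7, 0.0, -0.8]
grip_width: 85.7
grasp_force: 0.0
```

```bash
python3 - <<'E'
from h import *
s=arm.sense();print(s['t'],s['tcp_pos'])
c=arm.calibration("wrist");im=arm.capture("wrist");cv2.imwrite("pics/w2.png",im[150:450,170:470])
g=cv2.cvtColor(im,cv2.COLOR_BGR2GRAY)
C=cv2.HoughCircles(cv2.medianBlur(g[150:450,170:470],3),cv2.HOUGH_GRADIENT,1,20,param1=100,param2=18,minRadius=15,maxRadius=45)
for a in C[0][:5]: print(a,plane(c,a[:2]+[170,150],126),plane(c,a[:2]+[170,150],14), 12*330/(np.array(c['cam_to_world'])[2,3]-126))
E
```

```text
1.65 [521.91258879 163.35363541 145.42828969]
[144.5 158.5  22. ] [[533.69234101 155.60133668]] [[585.8997122  134.88181439]] 24.137302989308033
[146.5  99.5  25.4] [[502.42277768 167.62385073]] [[533.28331868 155.11175249]] 24.137302989308033
```

View pics/w2.png

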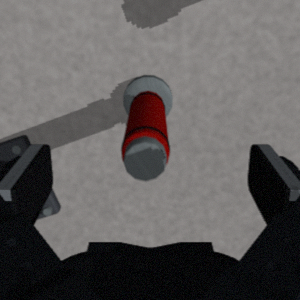

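The wrist crop shows the cap at crop (145,158) and the foot at (147,99). Both rays put the punch axis at about (533.5,155.4). The TCP reading may have been in motion, so I'll let it settle and check again.

{"fn": "arm_command", "kwargs": {"targets": [0, 0, 0, 0, 0, 0, 0, 0, 0, 0, 0, 0]}}

```text
t: 1.9
tcp_pos: [530.5, 164.2, 154.0]
ee_rot: [[-0.945, 0.327, 0.005], [0.327, 0.945, 0.001], [-0.004, 0.002, -1.0]]
contact_force: [0.1, -0.8, 0.0]
grip_width: 85.7
grasp_force: 0.0
```

```bash
python3 - <<'E'
from h import *
s=arm.sense();print(s['t'],s['tcp_pos'],s['joint_vel'].round(3))
c=arm.calibration("wrist");im=arm.capture("wrist")
g=cv2.cvtColor(im,cv2.COLOR_BGR2GRAY)
C=cv2.HoughCircles(cv2.medianBlur(g[150:450,170:470],3),cv2.HOUGH_GRADIENT,1,20,param1=100,param2=18,minRadius=15,maxRadius=45)
R=s['ee_rot']
for a in C[0][:5]:
  for z in(126,14):
    p=plane(c,a[:2]+[170,150],z)[0];print(a,z,p,R.T@np.r_[p-s['tcp_pos'][:2],0])
E
```

```text
1.9 [530.5420814  164.17946427 154.01025879] [-0.004 -0.002  0.003 -0.008 -0.001  0.   ]
[142.5  85.5  24.6] 126 [505.78929871 168.20391455] [24.7081476  -4.2885457  -0.11076495]
[142.5  85.5  24.6] 14 [533.51758349 156.31299749] [-5.38364963e+00 -6.46151634e+00  5.95242662e-03]
[138.5 140.5  20.2] 126 [535.35397722 155.38743541] [-7.42170456 -6.73589124  0.01354473]
[138.5 140.5  20.2] 14 [582.38053259 135.13059338] [-58.48618312 -10.5063606    0.21140494]
```

{"fn": "arm_command", "kwargs": {"targets": [-0.3, -0.35, 0, 0, 0, 0, -0.3, -0.3, 0, 0, 0, 0, 0, 0, 1, 0, 0, 0, 0, 0, 2, 0, 0, 0, 0, 0, 2, 0, 0, 0, 0, 0, 2, 0, 0, 0, 0, 0, 1, 0, 0, 0, 0, 0, 0.5, 0, 0, 0, 0, 0, 0, 0, 0, 0, 0, 0, 0, 0, 0, 0]}}

```text
t: 2.95
tcp_pos: [532.9, 155.3, 67.0]
ee_rot: [[-0.945, 0.328, 0.001], [0.328, 0.945, 0.0], [-0.001, 0.001, -1.0]]
contact_force: [-0.3, -0.1, 0.8]
grip_width: 85.6
grasp_force: 0.0
```

```bash
python3 - <<'E'
from h import *
s=arm.sense();print(s['t'],s['tcp_pos'])
im=arm.capture("wrist");a=im[180:480,170:470];b=arm.capture("side")[90:240,200:400];cv2.imwrite("pics/w3.png",np.hstack([a,cv2.resize(b,(400,300))]))
E
```

```text
2.95 [532.87196433 155.32420038  66.99887191]
```

View pics/w3.png

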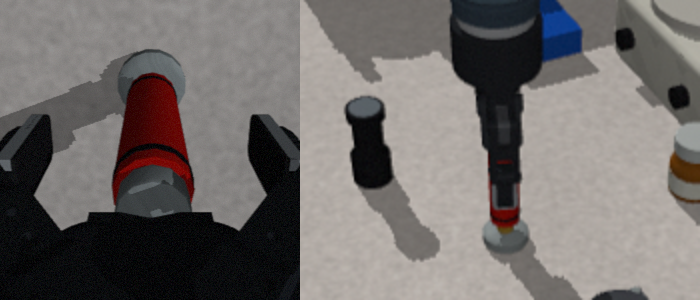

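The left crop shows the barrel centred between the fingers (about col 152 of 150). The right crop shows the fingers straddling the upright punch. I'll close now.

{"fn": "arm_command", "kwargs": {"targets": [0, 0, 0, 0, 0, 0, 0, 0, 0, 0, 0, 0, 0, 0, 0, 0, 0, 0, 0, 0, 0, 0, 0, 0, 0, 0, 0, 0, 0, 0, 0, 0, 0, 0, 0, 0, 0, 0, 0, 0, 0, 0, 0, 0, 0, 0, 0, 0], "claw": 1, "squeeze": 50}}

```text
t: 3.85
tcp_pos: [532.5, 155.5, 66.5]
ee_rot: [[-0.945, 0.328, 0.001], [0.328, 0.945, 0.001], [-0.0, 0.001, -1.0]]
contact_force: [-0.6, 1.5, 3.2]
grip_width: 26.2
grasp_force: 49.0
```

{"fn": "arm_command", "kwargs": {"targets": [0, 0, -0.5, 0, 0, 0, 0, 0, -1, 0, 0, 0, 0, 0, -2, 0, 0, 0, 0, 0, -2, 0, 0, 0, 0, 0, -2, 0, 0, 0, 0, 0, -1, 0, 0, 0, 0, 0, -0.5, 0, 0, 0, 0, 0, 0, 0, 0, 0, 0, 0, 0, 0, 0, 0]}}

```text
t: 4.75
tcp_pos: [531.5, 155.0, 155.3]
ee_rot: [[-0.945, 0.328, -0.002], [0.328, 0.945, -0.0], [0.002, -0.001, -1.0]]
contact_force: [-0.2, -0.6, -4.1]
grip_width: 25.6
grasp_force: 49.3
```

```bash
python3 - <<'E'
from h import *
s=arm.sense();print(s['t'],s['tcp_pos'],s['contact_force'],s['grip_width'],s['grasp_force'])
a=arm.capture("wrist")[180:480,170:470];b=arm.capture("side")[60:210,200:400];cv2.imwrite("pics/w4.png",np.hstack([a,cv2.resize(b,(400,300))]))
E
```

```text
4.75 [531.52928883 155.04887807 155.34570871] [-0.24078061 -0.55458349 -4.08527609] 25.566619537452368 49.349103569984436
```

View pics/w4.png

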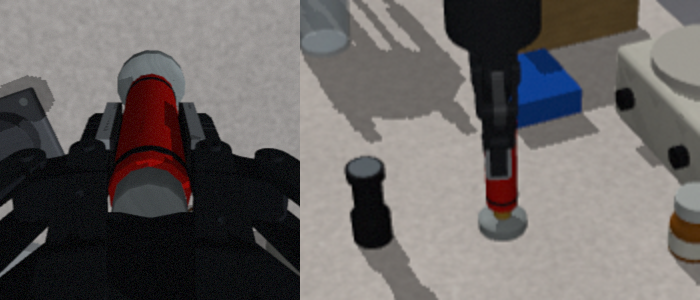

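Held upright at about 26 mm width. The foot is visible at crop cols 118-186 and its near edge is at row 50, i.e. full-frame (322,230). Now I'll move partway so copper sits to the left of the punch in the wrist view.

{"fn": "arm_command", "kwargs": {"targets": [-0.5, -1, 0, 0, 0, 0, -1, -2, 0, 0, 0, 0, -1.5, -3, 0, 0, 0, 0, -1.5, -3, 0, 0, 0, 0, -1.5, -3, 0, 0, 0, 0, -1.5, -3, 0, 0, 0, 0, -1, -2, 0, 0, 0, 0, -0.5, -1, 0, 0, 0, 0, -0.5, -1, 0, 0, 0, 0, 0, 0, 0, 0, 0, 0, 0, 0, 0, 0, 0, 0, 0, 0, 0, 0, 0, 0]}}

```text
t: 6.05
tcp_pos: [559.5, -54.4, 156.2]
ee_rot: [[-0.945, 0.326, -0.0], [0.326, 0.945, 0.001], [0.001, 0.0, -1.0]]
contact_force: [0.4, 0.5, -3.8]
grip_width: 25.8
grasp_force: 49.6
```

```bash
python3 - <<'E'
from h import *
s=arm.sense();c=arm.calibration("wrist");im=arm.capture("wrist");cv2.imwrite("pics/w5.png",im)
t=s['tcp_pos'];R=s['ee_rot'];print(s['t'],t,s['grip_width'],s['contact_force'])
d=blob(im,(90,100,30),(108,255,255),(0,0,300,330));p,w=disc(c,d,30,32);print('copper',cv2.boundingRect(d),p,w,R.T@np.r_[p-t[:2],0])
n=plane(c,(322,230),t[2]-67)[0];print('foot near edge rel tool',R.T@np.r_[n-t[:2],0],'expect x +22, y 0')
E
```

```text
6.05 [559.50753545 -54.35920107 156.21254573] 25.772392647749026 [ 0.35753192  0.52736499 -3.84252522]
copper (154, 168, 82, 77) [ 503.93089056 -146.37074854] 63.425151022991656 [ 2.25080364e+01 -1.05110777e+02 -3.32895336e-02]
foot near edge rel tool [1.82831568e+01 1.06220990e+00 1.07217824e-02] expect x +22, y 0
```

View pics/w5.png

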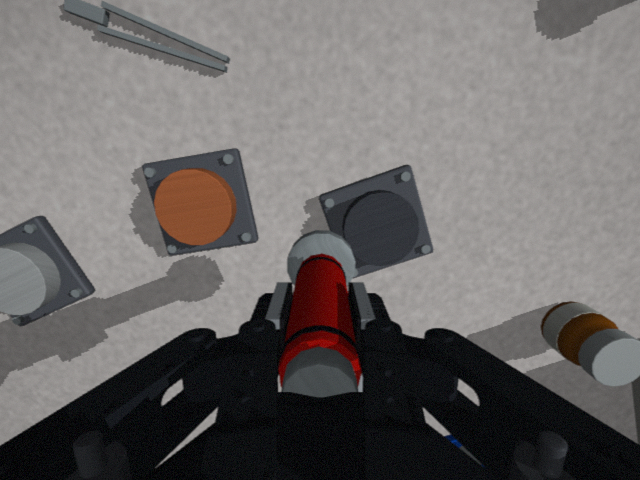

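The wrist view shows copper at cols 154-236, rows 168-245, matching the earlier estimates at about (504,-146). The foot sits about 4 mm outward of the TCP.

{"fn": "arm_command", "kwargs": {"targets": [0.3, -1, 0, 0, 0, 0, 0.6, -2.3, 0, 0, 0, 0, 0.6, -2.6, 0, 0, 0, 0, 0.6, -2.6, 0, 0, 0, 0, 0.3, -1.4, 0, 0, 0, 0, 0.2, -0.7, 0.5, 0, 0, 0, 0, 0, 1.2, 0, 0, 0, 0, 0, 1.5, 0, 0, 0, 0, 0, 1.3, 0, 0, 0, 0, 0, 0.4, 0, 0, 0, 0, 0, 0, 0, 0, 0, 0, 0, 0, 0, 0, 0]}}

```text
t: 7.3
tcp_pos: [500.9, -146.6, 107.4]
ee_rot: [[-0.945, 0.327, 0.0], [0.327, 0.945, 0.0], [-0.0, 0.0, -1.0]]
contact_force: [0.8, 0.7, -3.2]
grip_width: 26.0
grasp_force: 49.9
```

```bash
python3 - <<'E'
from h import *
s=arm.sense();print(s['t'],s['tcp_pos'],s['contact_force'],s['grip_width'])
a=arm.capture("wrist")[140:440,170:470];b=arm.capture("side")[220:370,260:460];cv2.imwrite("pics/w6.png",np.hstack([a,cv2.resize(b,(400,300))]))
E
```

```text
7.3 [ 500.87098218 -146.63154061  107.39648803] [ 0.81685181  0.66709609 -3.16934961] 26.03546205382474
```

View pics/w6.png

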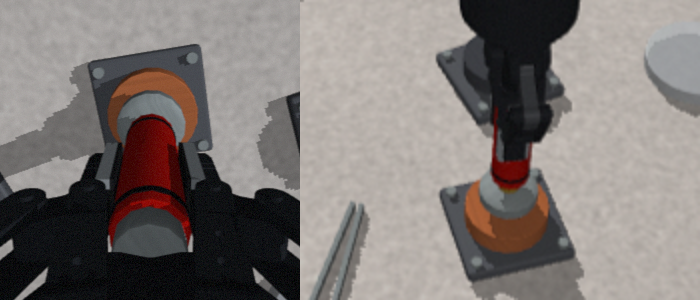

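The foot is centred over the copper within about 2 mm (wrist crop: foot col 153, copper col 152) and about 10 mm above it. I'll lower slowly and watch the force.

{"fn": "arm_command", "kwargs": {"targets": [0, 0, 0.3, 0, 0, 0, 0, 0, 0.3, 0, 0, 0, 0, 0, 0.2, 0, 0, 0, 0, 0, 0.1, 0, 0, 0, 0, 0, 0.1, 0, 0, 0, 0, 0, 0.1, 0, 0, 0, 0, 0, 0.1, 0, 0, 0, 0, 0, 0, 0, 0, 0, 0, 0, 0, 0, 0, 0], "squeeze": 80}}

```text
t: 8.3
tcp_pos: [500.7, -147.1, 96.2]
ee_rot: [[-0.945, 0.328, 0.001], [0.328, 0.945, -0.0], [-0.001, -0.0, -1.0]]
contact_force: [-3.3, 1.8, 4.7]
grip_width: 25.2
grasp_force: 79.1
```

{"fn": "arm_command", "kwargs": {"targets": [0, 0, 0.1, 0, 0, 0, 0, 0, 0.1, 0, 0, 0, 0, 0, 0.1, 0, 0, 0, 0, 0, 0.1, 0, 0, 0, 0, 0, 0.1, 0, 0, 0, 0, 0, 0.1, 0, 0, 0, 0, 0, 0.1, 0, 0, 0, 0, 0, 0.1, 0, 0, 0, 0, 0, 0, 0, 0, 0]}}

```text
t: 9.2
tcp_pos: [500.4, -147.0, 86.7]
ee_rot: [[-0.945, 0.328, -0.0], [0.328, 0.945, 0.0], [0.0, 0.0, -1.0]]
contact_force: [0.3, -0.4, -3.8]
grip_width: 25.8
grasp_force: 79.1
```

{"fn": "arm_command", "kwargs": {"targets": [0, 0, 0.1, 0, 0, 0, 0, 0, 0.1, 0, 0, 0, 0, 0, 0, 0, 0, 0, 0, 0, 0, 0, 0, 0]}}

```text
t: 9.6
tcp_pos: [500.7, -147.1, 86.5]
ee_rot: [[-0.945, 0.328, 0.001], [0.328, 0.945, -0.0], [-0.001, -0.0, -1.0]]
contact_force: [-3.1, 1.8, 7.7]
grip_width: 25.7
grasp_force: 80.2
```

```bash
python3 - <<'E'
from h import *
s=arm.sense();print(s['t'],s['tcp_pos'],s['contact_force'],s['grip_width'])
a=arm.capture("wrist")[140:440,170:470];b=arm.capture("side")[220:370,260:460];cv2.imwrite("pics/w7.png",np.hstack([a,cv2.resize(b,(400,300))]))
E
```

```text
9.6 [ 500.71441637 -147.1381284    86.53258754] [-3.06213372  1.81273219  7.74790787] 25.670216346445617
```

View pics/w7.png

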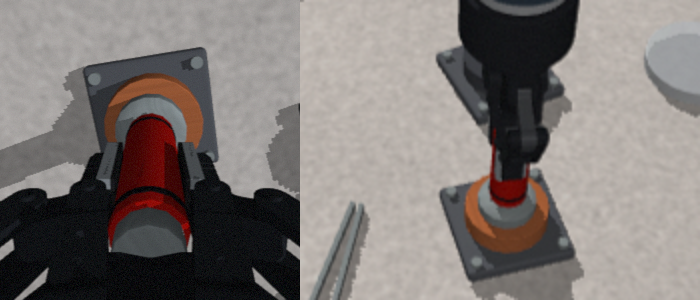

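The barrel now sits directly on the foot with no brass stem visible. It is centred on copper in both views, and the force rises stiffly at the stop, so it has fired. I'll unload, open gently, then rise.

{"fn": "arm_command", "kwargs": {"targets": [0, 0, -0.05, 0, 0, 0, 0, 0, 0, 0, 0, 0], "squeeze": 20}}

```text
t: 9.9
tcp_pos: [500.7, -147.1, 86.5]
ee_rot: [[-0.945, 0.328, 0.001], [0.328, 0.945, -0.0], [-0.001, 0.0, -1.0]]
contact_force: [-2.7, 2.1, 6.8]
grip_width: 25.4
grasp_force: 80.0
```

{"fn": "arm_command", "kwargs": {"targets": [0, 0, 0, 0, 0, 0, 0, 0, 0, 0, 0, 0, 0, 0, 0, 0, 0, 0, 0, 0, 0, 0, 0, 0, 0, 0, 0, 0, 0, 0, 0, 0, 0, 0, 0, 0, 0, 0, 0, 0, 0, 0, 0, 0, 0, 0, 0, 0], "claw": -1}}

```text
t: 10.7
tcp_pos: [500.4, -147.0, 85.8]
ee_rot: [[-0.945, 0.328, 0.0], [0.328, 0.945, 0.0], [0.0, 0.0, -1.0]]
contact_force: [0.2, -0.3, 0.6]
grip_width: 85.5
grasp_force: 0.0
```

{"fn": "arm_command", "kwargs": {"targets": [0, 0, -0.5, 0, 0, 0, 0, 0, -1, 0, 0, 0, 0, 0, -2, 0, 0, 0, 0, 0, -2, 0, 0, 0, 0, 0, -2, 0, 0, 0, 0, 0, -2, 0, 0, 0, 0, 0, -2, 0, 0, 0, 0, 0, -1, 0, 0, 0, 0, 0, -0.5, 0, 0, 0, 0, 0, 0, 0, 0, 0, 0, 0, 0, 0, 0, 0]}}

```text
t: 11.8
tcp_pos: [500.0, -146.9, 215.0]
ee_rot: [[-0.945, 0.328, -0.001], [0.328, 0.945, 0.001], [0.001, 0.0, -1.0]]
contact_force: [-0.9, -0.3, -0.1]
grip_width: 85.4
grasp_force: 0.0
```

```bash
python3 - <<'E'
from h import *
s=arm.sense();print(s['t'],s['tcp_pos'],s['contact_force'],s['grip_width'])
a=arm.capture("wrist")[100:400,170:470];b=arm.capture("side")[220:370,260:460];cv2.imwrite("pics/w8.png",np.hstack([a,cv2.resize(b,(400,300))]))
E
```

```text
11.8 [ 500.00215228 -146.87424924  214.98531729] [-0.88740075 -0.31532359 -0.09216137] 85.4334206641538
```

View pics/w8.png

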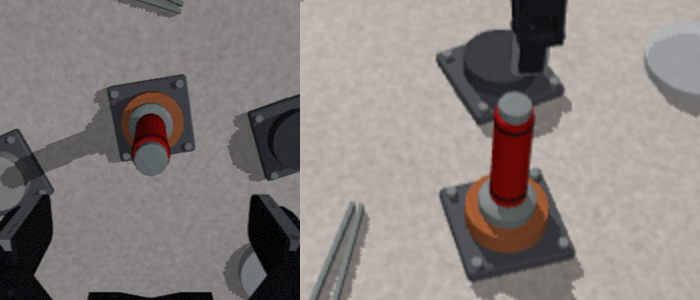

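The punch stands upright and fired in the centre of the copper disc (foot at crop (152,122) in the wrist view, (507,203) in the side view). The gripper is clear of it.

```bash
python3 -c "
from cell import arm
print(arm.close_job())"
```

```text
the job is handed in; nothing more can be done
None
```

I stood the punch on the middle of the copper coupon and fired it there; it was left standing upright with the gripper clear, and I handed the job in at about 12 s (no verdict was returned).

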